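# Pour the thumb nuts out of the divided parts box

### The job

A microscope is being serviced: lift the divided parts box by its handle out of its dock and tip it toward one corner over the steel dish, so that the two brass thumb nuts run out of their corner spout into the dish and every other part stays in its own compartment. Then set the box down gently in its dock again, level and fully home, and only then let go (do not drop it in). Do not touch the small parts with the fingers and do not disturb the other things on the bench.

Things in the scene. Friction and masses are not known exactly. Their poses are not given: they have to be found in the camera images.
- organiser: White divided box, 132 mm square, walls 30 mm high, floor and walls 3 mm; 36 mm dividers along its x and y make four compartments. At each outer corner both walls stop 33 mm short of it: an open spout 47 mm wide, no sill. Slippery inside: tipped to a corner, parts start to slide at 12 to 40 degrees (varies), last along walls. 0.40-0.56 kg loaded. Origin: centre of the underside, z up. Loose in the dock.
- grip (a point): Point in the organiser's grey handle, an upright flat bar on its centre: 44 mm long (along the organiser's x), 12 mm thick (its y), 36 to 86 mm above the underside; firm to grip (60 N is fine). Point: on the centre line, 68 mm above the underside. Axes as the organiser's.
- spout (a point): Tip of the thumb nuts' spout: the floor's square corner at the organiser's +x +y corner, at 66, 66, 3 mm in its frame (93 mm from its centre line). Tipped exactly toward this corner only this compartment empties, the other parts run against dividers and walls; tipped toward a side two spouts open. Axes as the organiser's.
- dock: Fixed grey square holder, 152 x 152 mm: 3 mm floor, rim 10 mm high and 6 mm thick, inside 140 x 140 mm (4 mm play round the box). Origin: centre of its underside on the bench, axes along its sides. At the start the box stands in it with the same axes, its underside 3 mm above the dock's origin; it fits in any quarter turn.
- dish: Open square stainless steel dish, 150 x 150 mm, 28 mm high, walls and floor 3 mm, 0.4 kg, loose on the bench. Origin: centre of the underside, axes along its sides.
- nut1: Knurled brass thumb nut: a disc 19 mm in diameter and 6 mm thick with an 11 mm hub on top, 10 mm high in all, about 22 g; one of two in the compartment at the organiser's +x +y corner. Origin: centre of the flat underside.
- nut2: Knurled brass thumb nut: a disc 19 mm in diameter and 6 mm thick with an 11 mm hub on top, 10 mm high in all, about 22 g; one of two in the compartment at the organiser's +x +y corner. Origin: centre of the flat underside.
- clip1: Flat steel stage-clip bar, 36 x 10 x 6 mm, 17 g; one of two in the organiser's -x +y compartment. Origin: centre of the underside.
- clip2: Flat steel stage-clip bar, 36 x 10 x 6 mm, 17 g; one of two in the organiser's -x +y compartment. Origin: centre of the underside.
- block1: Square steel clamp block, 18 x 18 x 10 mm, 20 g; one of two in the organiser's +x -y compartment. Origin: centre of the underside.
- block2: Square steel clamp block, 18 x 18 x 10 mm, 20 g; one of two in the organiser's +x -y compartment. Origin: centre of the underside.
- foot1: Dark steel levelling disc, 24 mm in diameter, 10 mm high, 22 g; one of two in the organiser's -x -y compartment. Origin: centre of the underside.
- foot2: Dark steel levelling disc, 24 mm in diameter, 10 mm high, 22 g; one of two in the organiser's -x -y compartment. Origin: centre of the underside.
- oil_bottle: Small amber bottle with black cap, 36 mm in diameter, 75 mm high; bystander. Origin: centre of the underside.
- slide_box: Closed wooden slide box, 100 x 85 x 34 mm; bystander. Origin: centre of the underside.
- eyepiece: Black eyepiece standing on its tube, 34 mm in diameter, 40 mm high; bystander. Origin: centre of the underside.
Not all that is in view belongs to the job. Of the things shaped like the organiser, the white one is meant. Of the things that look like the dock, take the one that is farthest to the robot's left at the start.

How it is judged:
By the outcome, as a careful person would: the job done as asked, in the order asked, and still so for the second after the job is handed in, with the robot touching nothing.
It also fails if it takes over 69 s, if anything falls off the work surface, if the arm or the gripper's body presses on something with over 40 N, if the wrist force passes 120 N, or if a joint passes its speed limit or range.

### The arm

A 6-joint arm with a two-finger parallel gripper is mounted at the origin on the work surface. World frame = base frame: x ahead of the robot, y to its left, z up, the work surface at z = 0. Lengths are in m, angles in rad, forces in N, time in s.
With the tool pointing down it reaches from about 0.25 to 0.775 m from the base axis. Payload 4 kg.
Tool frame: the origin (TCP) lies at the very end of the fingers, on their centre line; the grasp point (between the pads) lies 19 mm behind it; z points along the fingers, y is the line along which they close (so a half turn about z gives the same grasp; the last joint's range is limited). The gripper opens to 94 mm and grips with 3 to 60 N. Pads are 16 mm wide; open, the fingers measure 119 mm over their backs; the gripper's body (75 mm by 177 mm) begins 78 mm behind the grasp point.
Start: joints at [1.229, 0.087, 1.371, -0, 1.684, -0.103], TCP at [0.13, 0.534, 0.206] pointing down, gripper open.
Joint ranges: [-3.1, 3.1], [-0.76, 2.03], [0.27, 2.55], [-1.08, 4.22], [0.17, 2.65], [-2.57, 2.57]. Speed limits (rad/s): [2.79, 2.79, 3.14, 3.14, 3.14, 3.14].

### API

Orientations are given as a rotation vector (axis times angle).
In Python, from station import ctrl gives the robot as it stands.
- The arm moves only by the shell command python3 -m inch 'ROWS' [FORCE]. ROWS is JSON, a list of rows, each an object of numbers: "jaw": the gripper command: -1 is fully open, 1 is shut, values between are in proportion; "tx", "ty", "tz": the shift along the tool's x, y, z in m; "rx", "ry", "rz": the turn, a rotation vector about the tool's x, y, z in degrees. A call has 1 to 20 rows; each row shifts and turns the commanded pose from where the row before left it, along the tool's axes as they then stand; what a row does not reach is not made up. A row lasts 1/12 s, in which the tool goes at most 41.7 mm and 7.16 degrees, less where a joint would pass 70% of its speed; a pose out of reach is approached as far as the arm can. A call is refused whole if a number of a shift passes 0.0417 or a number of a turn 7.16, either way. A call with a gripper value outside its range is refused whole. The fingers move at their own pace and stop on an object; FORCE is the grip in N (left out, the last holds). Time passes only in rows, so rows that do not move let the fingers close. It gives the time, the measured TCP pose, the force, the opening and the grip force at its end, in the units of the state.
- ctrl.state(): the state, without advancing time (a new reading comes with each control period).
- ctrl.get_image(name): name is "scene" or "top" or "wrist"; returns a dict with "img" (384x512x3 uint8, red, green, blue), "fx", "fy", "cx", "cy" (pixels), "rvec" (rotation vector, rad) and "tvec" (3), from world to camera coordinates, as OpenCV has them. Camera axes: x right, y down, z forward; pixel columns grow to the right and rows downward; lengths in m; the calibration is good to about 2 mm. A picture is of the moment at which its call begins. There is no depth.
- ctrl.hand_in(): hands the job in; it is judged then, once.
The state is a dict: "t": time; "joint_positions": joint angles; "joint_vel": joint speeds; "effort": joint torques, N m; "tcp_pos": TCP position; "tcp_rot": TCP orientation; "force": force on the tool from outside, world axes, zero at the start; "moment": the same for the moment, N m; "opening": finger opening in m; "finger_force": force on a finger pad.
Only numpy, scipy, OpenCV 4.12 (cv2) and the standard library are available. Lean on these libraries where they do the work, as an engineer would, in place of code of your own. Each camera call takes 0.05 s, during which the arm holds its last target. There are 200 camera calls.

## Working session

There is one attempt and no reset: what is moved stays moved. The work goes in short steps, Python scripts to look and compute and a shell command to move; the robot and the scene stay as the last step left them, time stands still between calls to the robot, and variables do not carry over. Pictures are saved under pics/ and viewed, at most 13 in all, crops included, and the job is handed in when it is done.

```bash
mkdir -p pics; cat > h.py <<'E'
import numpy as np, cv2
from station import ctrl
def grab(n,f):
    d=ctrl.get_image(n); cv2.imwrite(f'pics/{f}.png',d['img'][:,:,::-1]); np.save(f'pics/{f}.npy',d,allow_pickle=True); return d
def load(f): return np.load(f'pics/{f}.npy',allow_pickle=True).item()
def ray(d,uv,z):
    R=cv2.Rodrigues(np.array(d['rvec'],float))[0]; c=-R.T@np.array(d['tvec'],float).ravel()
    out=[]
    for u,v in np.atleast_2d(uv):
        r=R.T@np.array([(u-d['cx'])/d['fx'],(v-d['cy'])/d['fy'],1]); out.append(c+r*(z-c[2])/r[2])
    return np.array(out)
def proj(d,P):
    K=np.array([[d['fx'],0,d['cx']],[0,d['fy'],d['cy']],[0,0,1.]])
    return cv2.projectPoints(np.atleast_2d(np.array(P,float)),np.array(d['rvec'],float),np.array(d['tvec'],float),K,None)[0].reshape(-1,2)
E
python3 - <<'E'
from h import *
a=grab('top','top0');b=grab('scene','scene0')
for d in(a,b):
    R=cv2.Rodrigues(np.array(d['rvec'],float))[0]; print(-R.T@np.array(d['tvec']).ravel(),d['fx'])
s=ctrl.state();print(s['t'],s['tcp_pos'],s['tcp_rot'],s['force'],s['opening'])
E
```

```text
[ 0.20615243 -0.01976824  1.42742219] 473.7790947156897
[ 0.85208663 -0.66610147  1.04496731] 412.6181615830858
0.1 [0.12994347 0.53391563 0.20443903] [-3.74227197e-01 -3.11879999e+00  3.01412609e-03] [ 0.26861824 -0.76903699  0.55073639] 0.09401701934038294
```

View pics/top0.png

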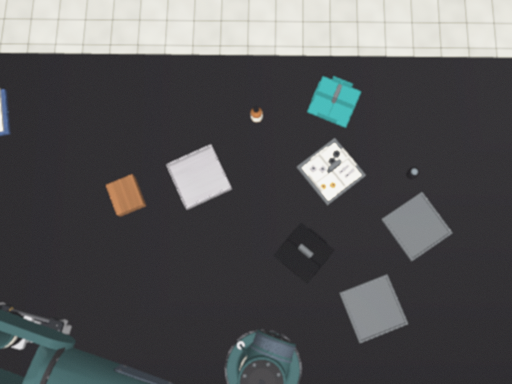

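View pics/scene0.png

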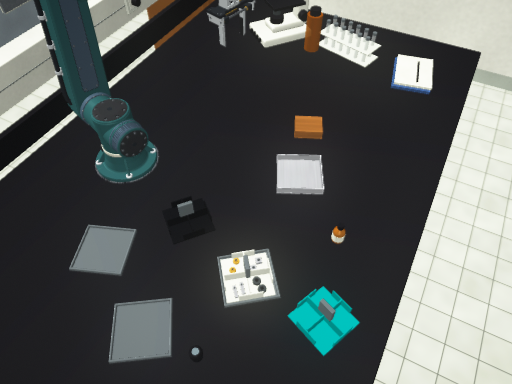

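The top view shows the white box at (331,171) standing in a dock, with nuts at (323,186) and (333,184). The dish is at (199,177), and the two empty docks are at (416,226) and (373,308), further right. I'll enlarge the box and take colour masks.

```bash
python3 - <<'E'
from h import *
a=load('top0');b=load('scene0')
ca=cv2.resize(a['img'][130:215,290:375],None,fx=4.6,fy=4.6,interpolation=cv2.INTER_CUBIC)
cb=cv2.resize(b['img'][240:315,210:290],None,fx=5,fy=5,interpolation=cv2.INTER_CUBIC)
H=max(ca.shape[0],cb.shape[0]);o=np.zeros((H,ca.shape[1]+cb.shape[1],3),np.uint8)
o[:ca.shape[0],:ca.shape[1]]=ca;o[:cb.shape[0],ca.shape[1]:]=cb
cv2.imwrite('pics/crop.png',o[:,:,::-1])
def big(m,box,n):
    x0,y0,x1,y1=box;k=np.zeros_like(m);k[y0:y1,x0:x1]=m[y0:y1,x0:x1]
    c=max(cv2.findContours(k,cv2.RETR_EXTERNAL,cv2.CHAIN_APPROX_NONE)[0],key=cv2.contourArea)
    return c
im=a['img'].astype(int)
m=(im.min(2)>70).astype(np.uint8)
mw=(im.min(2)>200).astype(np.uint8)
md=(im.min(2)>60).astype(np.uint8)
for n,mm,box,z in (('dock+box',m,(290,130,375,212),.01),('white',mw,(290,130,375,212),.03),('dish',md,(155,135,240,215),.028)):
    c=big(mm,box,n);r=cv2.minAreaRect(c);p=cv2.boxPoints(r)
    P=ray(a,p,z);print(n,r,'\n',P.round(4).tolist(),'ctr',P.mean(0).round(4),'sides',np.linalg.norm(P-np.roll(P,1,0),axis=1).round(4))
    for i in range(2):
        e=P[i+1]-P[i];print(' ang',np.degrees(np.arctan2(e[1],e[0])).round(2))
s=im;orange=((im[:,:,0]-im[:,:,2])>70).astype(np.uint8);orange[:, :290]=0;orange[:, 375:]=0;orange[:130]=0;orange[215:]=0
print(ray(a,cv2.connectedComponentsWithStats(orange)[3][1:],.012).round(3))
E
```

```text
dock+box ((330.7713317871094, 170.57254028320312), (50.82986068725586, 50.829856872558594), 51.8427734375) 
 [[0.5963, -0.0918, 0.01], [0.6996, -0.217, 0.01], [0.5715, -0.3118, 0.01], [0.4716, -0.1875, 0.01]] ctr [ 0.5847 -0.202   0.01  ] sides [0.1572 0.1623 0.1594 0.1594]
 ang -50.47
 ang -143.53
white ((331.64617919921875, 169.83078002929688), (44.37913131713867, 45.080780029296875), 52.12501525878906) 
 [[0.5914, -0.1065, 0.03], [0.681, -0.2164, 0.03], [0.5704, -0.2974, 0.03], [0.4834, -0.1882, 0.03]] ctr [ 0.5816 -0.2022  0.03  ] sides [0.1355 0.1418 0.1371 0.1396]
 ang -50.8
 ang -143.78
dish ((198.1484832763672, 176.36941528320312), (52.536373138427734, 52.68788528442383), 65.37643432617188) 
 [[0.5958, 0.3126, 0.028], [0.6676, 0.1685, 0.028], [0.5173, 0.0967, 0.028], [0.4482, 0.2386, 0.028]] ctr [0.5572 0.2041 0.028 ] sides [0.1651 0.1611 0.1666 0.1578]
 ang -63.49
 ang -154.5
[[ 0.538 -0.206  0.012]
 [ 0.534 -0.177  0.012]]
```

View pics/crop.png

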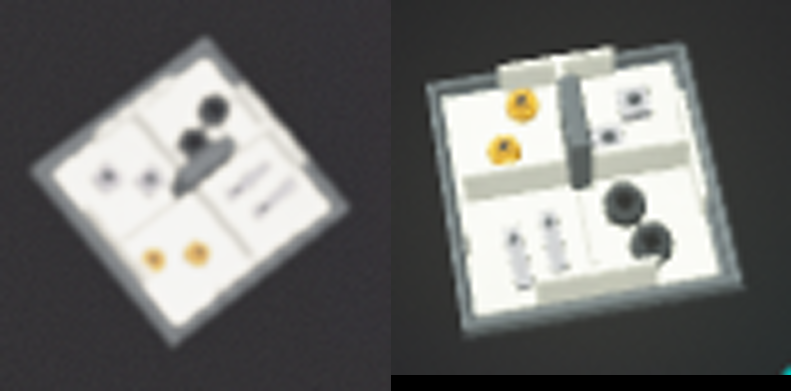

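The crop shows the nuts in the bottom compartment (crop (155,260) and (197,253)). The blocks are on the left, the clips on the right and the feet at the top. The handle runs from (175,190) to (232,145). That puts the organiser at about (0.583, -0.202) with a yaw of about 128°, so the spout points to azimuth ~173°, roughly toward the base. I'm swinging over it now.

```bash
python3 -m inch '[{"tx":-0.0256,"ty":-0.0253},{"tx":-0.0256,"ty":-0.0253},{"tx":-0.0256,"ty":-0.0253},{"tx":-0.0256,"ty":-0.0253},{"tx":-0.0256,"ty":-0.0253},{"tx":-0.0256,"ty":-0.0253},{"tx":-0.0256,"ty":-0.0253},{"tx":-0.0256,"ty":-0.0253},{"tx":-0.0256,"ty":-0.0253},{"tx":-0.0256,"ty":-0.0253},{"tx":-0.0256,"ty":-0.0253},{"tx":-0.0256,"ty":-0.0253},{"tx":-0.0256,"ty":-0.0253},{"tx":-0.0256,"ty":-0.0253},{"tx":-0.0256,"ty":-0.0253},{"tx":-0.0256,"ty":-0.0253},{"tx":-0.0256,"ty":-0.0253},{"tx":-0.0256,"ty":-0.0253},{"tx":-0.0256,"ty":-0.0253},{"tx":-0.0256,"ty":-0.0253}]'
python3 -m inch '[{"tx":-0.0256,"ty":-0.0253},{"tx":-0.0256,"ty":-0.0253},{"tx":-0.0256,"ty":-0.0253},{"tx":-0.0256,"ty":-0.0253},{"rz":6.4},{"rz":6.4},{"rz":6.4},{"rz":6.4},{"rz":6.4},{"rz":6.4},{},{},{}]'
python3 - <<'E'
from h import *
grab('wrist','w1');s=ctrl.state();print(s['t'],s['tcp_pos'],s['tcp_rot'],s['joint_positions'])
E
```

```text
0.15 [0.12997202 0.53399861 0.20455883] [-3.74173660e-01 -3.11886272e+00  2.62549543e-03] [ 1.22888452e+00  8.78275223e-02  1.37188956e+00 -1.39636555e-05
  1.68358632e+00 -1.03112322e-01]$[0]: bad value
$[0]: bad value
```

View pics/w1.png

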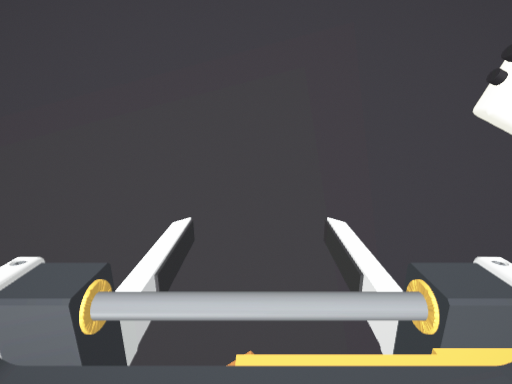

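The wrist view shows only the bench and the fingers, because the rows were refused. They probably need all seven keys, so I'll test with one full row.

```bash
python3 -m inch '[{"jaw":-1,"tx":-0.0256,"ty":-0.0253,"tz":0,"rx":0,"ry":0,"rz":0}]'; python3 -m inch '[{"jaw":-1,"tx":-0.0256,"ty":-0.0253}]'
```

```text
t: 0.23
tcp_pos: [0.1469, 0.5061, 0.2037]
tcp_rot: [-0.366, -3.118, 0.001]
force: [0.7, -0.7, -0.3]
opening: 0.0938
finger_force: 0.0$[0]: bad value
```

```bash
python3 -m inch '[{"jaw":-1,"tx":-0.0256,"ty":-0.0253,"tz":0,"rx":0,"ry":0,"rz":0},{"jaw":-1,"tx":-0.0256,"ty":-0.0253,"tz":0,"rx":0,"ry":0,"rz":0},{"jaw":-1,"tx":-0.0256,"ty":-0.0253,"tz":0,"rx":0,"ry":0,"rz":0},{"jaw":-1,"tx":-0.0256,"ty":-0.0253,"tz":0,"rx":0,"ry":0,"rz":0},{"jaw":-1,"tx":-0.0256,"ty":-0.0253,"tz":0,"rx":0,"ry":0,"rz":0},{"jaw":-1,"tx":-0.0256,"ty":-0.0253,"tz":0,"rx":0,"ry":0,"rz":0},{"jaw":-1,"tx":-0.0256,"ty":-0.0253,"tz":0,"rx":0,"ry":0,"rz":0},{"jaw":-1,"tx":-0.0256,"ty":-0.0253,"tz":0,"rx":0,"ry":0,"rz":0},{"jaw":-1,"tx":-0.0256,"ty":-0.0253,"tz":0,"rx":0,"ry":0,"rz":0},{"jaw":-1,"tx":-0.0256,"ty":-0.0253,"tz":0,"rx":0,"ry":0,"rz":0},{"jaw":-1,"tx":-0.0256,"ty":-0.0253,"tz":0,"rx":0,"ry":0,"rz":0},{"jaw":-1,"tx":-0.0256,"ty":-0.0253,"tz":0,"rx":0,"ry":0,"rz":0},{"jaw":-1,"tx":-0.0256,"ty":-0.0253,"tz":0,"rx":0,"ry":0,"rz":0},{"jaw":-1,"tx":-0.0256,"ty":-0.0253,"tz":0,"rx":0,"ry":0,"rz":0},{"jaw":-1,"tx":-0.0256,"ty":-0.0253,"tz":0,"rx":0,"ry":0,"rz":0},{"jaw":-1,"tx":-0.0256,"ty":-0.0253,"tz":0,"rx":0,"ry":0,"rz":0},{"jaw":-1,"tx":-0.0256,"ty":-0.0253,"tz":0,"rx":0,"ry":0,"rz":0},{"jaw":-1,"tx":-0.0256,"ty":-0.0253,"tz":0,"rx":0,"ry":0,"rz":0},{"jaw":-1,"tx":-0.0256,"ty":-0.0253,"tz":0,"rx":0,"ry":0,"rz":0},{"jaw":-1,"tx":-0.0256,"ty":-0.0253,"tz":0,"rx":0,"ry":0,"rz":0}]'
python3 -m inch '[{"jaw":-1,"tx":-0.0256,"ty":-0.0253,"tz":0,"rx":0,"ry":0,"rz":0},{"jaw":-1,"tx":-0.0256,"ty":-0.0253,"tz":0,"rx":0,"ry":0,"rz":0},{"jaw":-1,"tx":0,"ty":0,"tz":0,"rx":0,"ry":0,"rz":6.4},{"jaw":-1,"tx":0,"ty":0,"tz":0,"rx":0,"ry":0,"rz":6.4},{"jaw":-1,"tx":0,"ty":0,"tz":0,"rx":0,"ry":0,"rz":6.4},{"jaw":-1,"tx":0,"ty":0,"tz":0,"rx":0,"ry":0,"rz":6.4},{"jaw":-1,"tx":0,"ty":0,"tz":0,"rx":0,"ry":0,"rz":6.4},{"jaw":-1,"tx":0,"ty":0,"tz":0,"rx":0,"ry":0,"rz":6.4},{"jaw":-1,"tx":0,"ty":0,"tz":0,"rx":0,"ry":0,"rz":0},{"jaw":-1,"tx":0,"ty":0,"tz":0,"rx":0,"ry":0,"rz":0}]'
python3 - <<'E'
from h import *
grab('wrist','w2');s=ctrl.state();print(s['t'],s['tcp_pos'],s['tcp_rot'],s['joint_positions'])
E
```

```text
t: 1.9
tcp_pos: [0.5272, -0.1107, 0.205]
tcp_rot: [-0.375, -3.119, -0.001]
force: [0.4, 0.1, 0.2]
opening: 0.0938
finger_force: 0.0
t: 2.73
tcp_pos: [0.5644, -0.1702, 0.205]
tcp_rot: [-1.375, -2.824, -0.0]
force: [1.1, 0.4, -0.8]
opening: 0.0941
finger_force: 0.0
2.7833 [ 0.5644226  -0.17017991  0.20511994] [-1.37507714e+00 -2.82394342e+00 -1.83531339e-05] [-3.89033340e-01  1.76112170e-01  1.27223774e+00  5.39897484e-05
  1.69389498e+00 -1.05354074e+00]
```

View pics/w2.png

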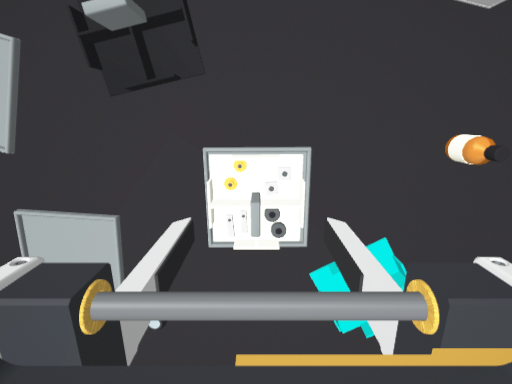

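The wrist view shows the dock outer corners near (205,149), (311,148), (308,247) and (208,248). The nuts are upper left, and the handle's grey top runs around (255,193)-(255,236). I'll cast these onto their planes.

```bash
python3 - <<'E'
from h import *
d=load('w2');im=d['img'].astype(int);s=ctrl.state()
R=cv2.Rodrigues(np.array(s['tcp_rot']))[0];print('tool y az',np.degrees(np.arctan2(R[1,1],R[0,1])),'cam',-cv2.Rodrigues(np.array(d['rvec']))[0].T@np.array(d['tvec']).ravel())
m=np.zeros(im.shape[:2],np.uint8);m[140:258,196:322]=(im.min(2)>75)[140:258,196:322]
c=max(cv2.findContours(m,cv2.RETR_EXTERNAL,cv2.CHAIN_APPROX_NONE)[0],key=cv2.contourArea)
# near rim line rows (top edge), left and right edges of the rim: robust line fits on contour pts
P=c[:,0,:].astype(float)
def fit(sel,z):
    W=ray(d,P[sel],z)[:,:2];v=cv2.fitLine(W.astype(np.float32),cv2.DIST_HUBER,0,1e-4,1e-4).ravel();return v
x,y=P.T
L={'top':fit((y<153)&(x>215)&(x<300),.01),'left':fit((x<212)&(y>160)&(y<180)|(x<212)&(y>232)&(y<244),.01),'right':fit((x>303)&(y>160)&(y<240),.01),'bot':fit((y>240)&((x>210)&(x<230)|(x>283)&(x<305)),.01)}
for k,v in L.items(): print(k,np.degrees(np.arctan2(v[1],v[0])).round(2))
def X(a,b):
    t=np.linalg.solve(np.c_[a[:2],-b[:2]],b[2:]-a[2:]);return a[2:]+t[0]*a[:2]
C=np.array([X(L['top'],L['left']),X(L['top'],L['right']),X(L['bot'],L['right']),X(L['bot'],L['left'])])
print(C.round(4),C.mean(0),np.linalg.norm(C-np.roll(C,1,0),axis=1))
g=(abs(im[:,:,0]-im[:,:,2])<25)&(im.max(2)<150)&(im.max(2)>70)
k=np.zeros_like(m);k[188:242,246:266]=g[188:242,246:266]
n,l,st,ce=cv2.connectedComponentsWithStats(k);i=1+st[1:,4].argmax();print(st[i],ce[i])
hc=max(cv2.findContours((l==i).astype(np.uint8),cv2.RETR_EXTERNAL,cv2.CHAIN_APPROX_NONE)[0],key=cv2.contourArea)
for r in range(188,240,6): print(r,im[r,246:266].mean(1).astype(int))
E
```

```text
tool y az 38.07385306283308 cam [ 0.51576433 -0.1081049   0.38482835]
top 38.09
left -51.49
right -51.53
bot 38.09
[[ 0.4789 -0.188 ]
 [ 0.5977 -0.0949]
 [ 0.6925 -0.2144]
 [ 0.5738 -0.3074]] [ 0.5857327  -0.20118967] [0.1525294  0.15090886 0.1525224  0.1508185 ]
[252 193   8  10  71] [255.64788732 197.16901408]
188 [255 255 255 255 255 255 255 255 255 255 255 254 255 255 255 255 255 255
 253 250]
194 [255 255 255 255 255 235 154 140 139 138 137 136 137 116 250 255 255 255
 255 254]
200 [250 250 249 249 230 163 141 141 140 139 139 138 139 117 180 247 250 250
 250 249]
206 [254 254 255 255 234 190 184 184 183 182 182 180 182 151 217 254 255 255
 255 255]
212 [228 255 255 255 238 190 184 183 183 182 181 180 180 151 222 255 255 255
 208 126]
218 [203 255 255 255 247 198 184 183 182 182 180 178 180 150 221 255 255 255
 255 239]
224 [244 252 255 255 249 199 184 183 182 180 179 179 180 150 221 255 255 255
 255 255]
230 [249 240 255 255 248 197 183 183 181 180 178 176 174 150 222 255 255 255
 255 255]
236 [255 255 255 255 254 240 203 195 194 193 192 167 187 219 254 255 255 255
 255 255]
```

```bash
python3 - <<'E'
from h import *
d=load('w2');im=d['img'].astype(int)
print(im[188:242,255].mean(1).astype(int))
s=ctrl.state();R=cv2.Rodrigues(np.array(s['tcp_rot']))[0];p=np.array(s['tcp_pos'])
W=ray(d,[(255.,203.5),(255.,236.5),(255,220),(250.6,220),(259.7,220)],.089);print(W)
for c in (W[:2].mean(0),W[3:].mean(0),np.array([.5857,-.2012,.052])): print('tool offset',R.T@(c-p))
E
```

```text
[255 255 255 253 194 137 138 138 139 139 139 140 139 139 157 175 181 181
 182 181 182 183 181 182 182 182 181 181 181 181 182 181 182 181 181 181
 180 180 180 180 180 180 180 180 180 179 178 179 193 253 255 255 255 255]
[[ 0.57199347 -0.18676517  0.089     ]
 [ 0.59753893 -0.21960476  0.089     ]
 [ 0.5845404  -0.20289469  0.089     ]
 [ 0.58045966 -0.20609339  0.089     ]
 [ 0.58889935 -0.1994779   0.089     ]]
tool offset [-0.03859645 -0.00430658  0.11609825]
tool offset [-0.03822864 -0.00412858  0.11609842]
tool offset [-0.03763166 -0.00233719  0.15309829]
```

```bash
python3 -m inch '[{"jaw":-1,"tx":-0.0191,"ty":-0.0019,"tz":0,"rx":0,"ry":0,"rz":0},{"jaw":-1,"tx":-0.0191,"ty":-0.0019,"tz":0,"rx":0,"ry":0,"rz":0},{"jaw":-1,"tx":0,"ty":0,"tz":0.0255,"rx":0,"ry":0,"rz":0},{"jaw":-1,"tx":0,"ty":0,"tz":0.0255,"rx":0,"ry":0,"rz":0},{"jaw":-1,"tx":0,"ty":0,"tz":0.0255,"rx":0,"ry":0,"rz":0},{"jaw":-1,"tx":0,"ty":0,"tz":0.0255,"rx":0,"ry":0,"rz":0},{"jaw":-1,"tx":0,"ty":0,"tz":0.0255,"rx":0,"ry":0,"rz":0},{"jaw":-1,"tx":0,"ty":0,"tz":0.0125,"rx":0,"ry":0,"rz":0},{"jaw":-1,"tx":0,"ty":0,"tz":0.0125,"rx":0,"ry":0,"rz":0},{"jaw":-1,"tx":0,"ty":0,"tz":0,"rx":0,"ry":0,"rz":0},{"jaw":-1,"tx":0,"ty":0,"tz":0,"rx":0,"ry":0,"rz":0}]'
python3 - <<'E'
from h import *
d=grab('wrist','w3');s=ctrl.state();print(s['t'],s['tcp_pos'],s['tcp_rot'])
R=cv2.Rodrigues(np.array(s['tcp_rot']))[0];print('tool y az',np.degrees(np.arctan2(R[1,1],R[0,1])))
E
```

```text
t: 3.7
tcp_pos: [0.5852, -0.2028, 0.0532]
tcp_rot: [1.378, 2.823, 0.0]
force: [-0.4, -0.1, 0.2]
opening: 0.0943
finger_force: 0.0
3.75 [ 0.58592956 -0.20310723  0.05439036] [1.37760727e+00 2.82088747e+00 2.33662536e-04]
tool y az 37.94204343109147
```

View pics/w3.png

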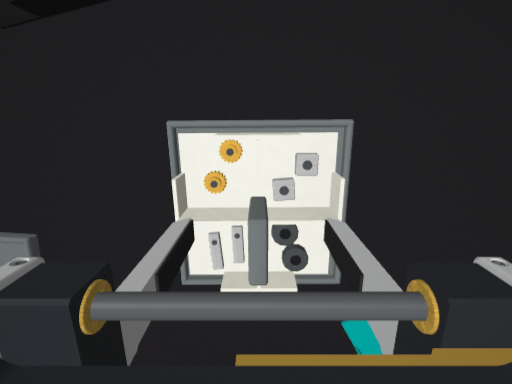

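The handle (258,240) is centred between the fingers. Closing.

```bash
python3 -m inch '[{"jaw":1,"tx":0,"ty":0,"tz":0,"rx":0,"ry":0,"rz":0},{"jaw":1,"tx":0,"ty":0,"tz":0,"rx":0,"ry":0,"rz":0},{"jaw":1,"tx":0,"ty":0,"tz":0,"rx":0,"ry":0,"rz":0},{"jaw":1,"tx":0,"ty":0,"tz":0,"rx":0,"ry":0,"rz":0},{"jaw":1,"tx":0,"ty":0,"tz":0,"rx":0,"ry":0,"rz":0},{"jaw":1,"tx":0,"ty":0,"tz":0,"rx":0,"ry":0,"rz":0},{"jaw":1,"tx":0,"ty":0,"tz":0,"rx":0,"ry":0,"rz":0},{"jaw":1,"tx":0,"ty":0,"tz":0,"rx":0,"ry":0,"rz":0},{"jaw":1,"tx":0,"ty":0,"tz":0,"rx":0,"ry":0,"rz":0},{"jaw":1,"tx":0,"ty":0,"tz":0,"rx":0,"ry":0,"rz":0},{"jaw":1,"tx":0,"ty":0,"tz":0,"rx":0,"ry":0,"rz":0},{"jaw":1,"tx":0,"ty":0,"tz":0,"rx":0,"ry":0,"rz":0}]' 60
python3 - <<'E'
from h import *
s=ctrl.state();R=cv2.Rodrigues(np.array(s['tcp_rot']))[0];print(s['tcp_pos'],'tool y az',np.degrees(np.arctan2(R[1,1],R[0,1])),'z',R[:,2],s['joint_positions'])
E
```

```text
t: 4.75
tcp_pos: [0.585, -0.2027, 0.0529]
tcp_rot: [-1.379, -2.823, -0.0]
force: [0.3, -0.1, -0.2]
opening: 0.0175
finger_force: 0.0
[ 0.58501258 -0.20271303  0.05289983] tool y az 37.91563553468752 z [-5.55132631e-05  1.24689038e-04 -9.99999991e-01] [-4.25159564e-01  3.12821882e-01  1.41218585e+00  9.17787001e-05
  1.41668693e+00 -1.08692634e+00]
```

```bash
python3 -m inch '[{"jaw":1,"tx":0,"ty":0,"tz":0,"rx":0,"ry":0,"rz":0},{"jaw":1,"tx":0,"ty":0,"tz":0,"rx":0,"ry":0,"rz":0},{"jaw":1,"tx":0,"ty":0,"tz":0,"rx":0,"ry":0,"rz":0},{"jaw":1,"tx":0,"ty":0,"tz":0,"rx":0,"ry":0,"rz":0},{"jaw":1,"tx":0,"ty":0,"tz":0,"rx":0,"ry":0,"rz":0},{"jaw":1,"tx":0,"ty":0,"tz":0,"rx":0,"ry":0,"rz":0}]' 60
python3 -m inch '[{"jaw":1,"tx":0,"ty":0,"tz":-0.002,"rx":0,"ry":0,"rz":0},{"jaw":1,"tx":0,"ty":0,"tz":-0.004,"rx":0,"ry":0,"rz":0},{"jaw":1,"tx":0,"ty":0,"tz":-0.006,"rx":0,"ry":0,"rz":0},{"jaw":1,"tx":0,"ty":0,"tz":-0.009,"rx":0,"ry":0,"rz":0},{"jaw":1,"tx":0,"ty":0,"tz":-0.012,"rx":0,"ry":0,"rz":0},{"jaw":1,"tx":0,"ty":0,"tz":-0.014,"rx":0,"ry":0,"rz":0},{"jaw":1,"tx":0,"ty":0,"tz":-0.015,"rx":0,"ry":0,"rz":0},{"jaw":1,"tx":0,"ty":0,"tz":-0.015,"rx":0,"ry":0,"rz":0},{"jaw":1,"tx":0,"ty":0,"tz":-0.014,"rx":0,"ry":0,"rz":0},{"jaw":1,"tx":0,"ty":0,"tz":-0.012,"rx":0,"ry":0,"rz":0},{"jaw":1,"tx":0,"ty":0,"tz":-0.009,"rx":0,"ry":0,"rz":0},{"jaw":1,"tx":0,"ty":0,"tz":-0.006,"rx":0,"ry":0,"rz":0},{"jaw":1,"tx":0,"ty":0,"tz":-0.002,"rx":0,"ry":0,"rz":0},{"jaw":1,"tx":0,"ty":0,"tz":0,"rx":0,"ry":0,"rz":0},{"jaw":1,"tx":0,"ty":0,"tz":0,"rx":0,"ry":0,"rz":0}]' 60
python3 - <<'E'
from h import *
a=load('top0');b=load('scene0')
# dish: top rim corners in the scene view and top view, floor line
for d,box in((a,(155,135,240,215)),(b,(265,145,335,205))):
    im=d['img'].astype(int);x0,y0,x1,y1=box;m=np.zeros(im.shape[:2],np.uint8);m[y0:y1,x0:x1]=((im.min(2)>75)&(im.max(2)-im.min(2)<25))[y0:y1,x0:x1]
    c=max(cv2.findContours(m,cv2.RETR_EXTERNAL,cv2.CHAIN_APPROX_NONE)[0],key=cv2.contourArea)
    h=cv2.approxPolyDP(cv2.convexHull(c),3,True)[:,0];print(h.tolist());print(ray(d,h,.028).round(3).tolist(),ray(d,h,.028).mean(0).round(4))
s=ctrl.state();R=cv2.Rodrigues(np.array(s['tcp_rot']))[0];print(s['tcp_pos'],R.round(4).tolist(),s['joint_positions'])
E
```

```text
t: 5.25
tcp_pos: [0.5849, -0.2028, 0.0529]
tcp_rot: [-1.379, -2.823, 0.0]
force: [-0.7, -1.1, 0.4]
opening: 0.0116
finger_force: 60.0
t: 6.5
tcp_pos: [0.5847, -0.2025, 0.1721]
tcp_rot: [-1.378, -2.821, -0.0]
force: [-0.5, -0.4, -5.0]
opening: 0.0113
finger_force: 60.0
[[211, 144], [231, 189], [186, 209], [166, 164]]
[[0.66, 0.169, 0.028], [0.518, 0.103, 0.028], [0.455, 0.236, 0.028], [0.594, 0.304, 0.028]] [0.5567 0.203  0.028 ]
[[321, 155], [322, 194], [276, 192], [277, 154]]
[[0.597, 0.303, 0.028], [0.664, 0.147, 0.028], [0.533, 0.087, 0.028], [0.463, 0.238, 0.028]] [0.5642 0.1937 0.028 ]
[ 0.58469312 -0.20254048  0.17211727] [[-0.6146, 0.7889, -0.0013], [0.7889, 0.6146, 0.0007], [0.0014, -0.0006, -1.0]] [-4.25144929e-01  2.49831655e-01  1.24980291e+00  1.37833114e-04
  1.64345422e+00 -1.08698413e+00]
```

Grip is firm at 60 N and the lift shows a 5 N load. Next I carry the box level to the dish at about (0.557, 0.203) and then turn the spout to azimuth 200°. The TCP target is about (0.668, 0.243, 0.121).

```bash
python3 -m inch '[{"jaw":1,"tx":0.0033,"ty":0.0037,"tz":0,"rx":0,"ry":0,"rz":0},{"jaw":1,"tx":0.0065,"ty":0.0074,"tz":0,"rx":0,"ry":0,"rz":0},{"jaw":1,"tx":0.0098,"ty":0.0111,"tz":0,"rx":0,"ry":0,"rz":0},{"jaw":1,"tx":0.0131,"ty":0.0148,"tz":0,"rx":0,"ry":0,"rz":0},{"jaw":1,"tx":0.0131,"ty":0.0148,"tz":0,"rx":0,"ry":0,"rz":0},{"jaw":1,"tx":0.0131,"ty":0.0148,"tz":0,"rx":0,"ry":0,"rz":0},{"jaw":1,"tx":0.0131,"ty":0.0148,"tz":0,"rx":0,"ry":0,"rz":0},{"jaw":1,"tx":0.0131,"ty":0.0148,"tz":0,"rx":0,"ry":0,"rz":0},{"jaw":1,"tx":0.0131,"ty":0.0148,"tz":0,"rx":0,"ry":0,"rz":0},{"jaw":1,"tx":0.0131,"ty":0.0148,"tz":0,"rx":0,"ry":0,"rz":0},{"jaw":1,"tx":0.0131,"ty":0.0148,"tz":0,"rx":0,"ry":0,"rz":0},{"jaw":1,"tx":0.0131,"ty":0.0148,"tz":0,"rx":0,"ry":0,"rz":0},{"jaw":1,"tx":0.0131,"ty":0.0148,"tz":0,"rx":0,"ry":0,"rz":0},{"jaw":1,"tx":0.0131,"ty":0.0148,"tz":0,"rx":0,"ry":0,"rz":0},{"jaw":1,"tx":0.0131,"ty":0.0148,"tz":0,"rx":0,"ry":0,"rz":0},{"jaw":1,"tx":0.0131,"ty":0.0148,"tz":0,"rx":0,"ry":0,"rz":0},{"jaw":1,"tx":0.0131,"ty":0.0148,"tz":0,"rx":0,"ry":0,"rz":0},{"jaw":1,"tx":0.0131,"ty":0.0148,"tz":0,"rx":0,"ry":0,"rz":0},{"jaw":1,"tx":0.0131,"ty":0.0148,"tz":0,"rx":0,"ry":0,"rz":0},{"jaw":1,"tx":0.0131,"ty":0.0148,"tz":0,"rx":0,"ry":0,"rz":0}]'
python3 -m inch '[{"jaw":1,"tx":0.0131,"ty":0.0148,"tz":0,"rx":0,"ry":0,"rz":0},{"jaw":1,"tx":0.0131,"ty":0.0148,"tz":0,"rx":0,"ry":0,"rz":0},{"jaw":1,"tx":0.0131,"ty":0.0148,"tz":0,"rx":0,"ry":0,"rz":0},{"jaw":1,"tx":0.0098,"ty":0.0111,"tz":0,"rx":0,"ry":0,"rz":0},{"jaw":1,"tx":0.0065,"ty":0.0074,"tz":0,"rx":0,"ry":0,"rz":0},{"jaw":1,"tx":0.0033,"ty":0.0037,"tz":0,"rx":0,"ry":0,"rz":0},{"jaw":1,"tx":0,"ty":0,"tz":0.002,"rx":0,"ry":0,"rz":-1},{"jaw":1,"tx":0,"ty":0,"tz":0.004,"rx":0,"ry":0,"rz":-2},{"jaw":1,"tx":0,"ty":0,"tz":0.006,"rx":0,"ry":0,"rz":-3},{"jaw":1,"tx":0,"ty":0,"tz":0.006,"rx":0,"ry":0,"rz":-3},{"jaw":1,"tx":0,"ty":0,"tz":0.006,"rx":0,"ry":0,"rz":-3},{"jaw":1,"tx":0,"ty":0,"tz":0.006,"rx":0,"ry":0,"rz":-3},{"jaw":1,"tx":0,"ty":0,"tz":0.006,"rx":0,"ry":0,"rz":-3},{"jaw":1,"tx":0,"ty":0,"tz":0.006,"rx":0,"ry":0,"rz":-3},{"jaw":1,"tx":0,"ty":0,"tz":0.004,"rx":0,"ry":0,"rz":-3},{"jaw":1,"tx":0,"ty":0,"tz":0.003,"rx":0,"ry":0,"rz":-2},{"jaw":1,"tx":0,"ty":0,"tz":0.002,"rx":0,"ry":0,"rz":-1},{"jaw":1,"tx":0,"ty":0,"tz":0,"rx":0,"ry":0,"rz":0},{"jaw":1,"tx":0,"ty":0,"tz":0,"rx":0,"ry":0,"rz":0}]'
python3 - <<'E'
from h import *
grab('wrist','w4');s=ctrl.state();R=cv2.Rodrigues(np.array(s['tcp_rot']))[0];p=np.array(s['tcp_pos']);print(p,R.round(4).tolist(),s['joint_positions'])
sp=p+R@np.array([.066,-.066,.046]);print('spout',sp)
# incremental row for tilting th about spout, in the tool frame
n=np.array([1,1,0])/2**.5
for sg in(1,-1):
    Q=cv2.Rodrigues(np.radians(sg*1.)*n)[0];q=np.array([.066,-.066,.046]);print(sg,'shift per deg',q-Q@q,'z after 40deg',(R@cv2.Rodrigues(np.radians(sg*40.)*n)[0])[:,2])
E
```

```text
t: 8.17
tcp_pos: [0.6514, 0.1596, 0.1726]
tcp_rot: [-1.377, -2.823, -0.0]
force: [-1.2, -0.8, -4.4]
opening: 0.0119
finger_force: 60.0
t: 9.75
tcp_pos: [0.6685, 0.2433, 0.122]
tcp_rot: [-0.684, -3.066, 0.0]
force: [-0.2, 0.7, -4.6]
opening: 0.0119
finger_force: 60.0
[0.66863209 0.24355581 0.12229417] [[-0.9052, 0.4249, 0.0004], [0.4249, 0.9052, 0.0], [-0.0003, 0.0002, -1.0]] [ 2.69739906e-01  4.75453711e-01  1.05184217e+00 -8.19126343e-05
  1.61394016e+00 -8.62193079e-01]
spout [0.58085916 0.21185545 0.07626158]
1 shift per deg [-0.00055762  0.00055762  0.00163598] z after 40deg [-0.604298   -0.21830229 -0.76626891]
-1 shift per deg [ 0.00057773 -0.00057773 -0.00162197] z after 40deg [ 0.60485802  0.21832704 -0.76581988]
```

View pics/w4.png

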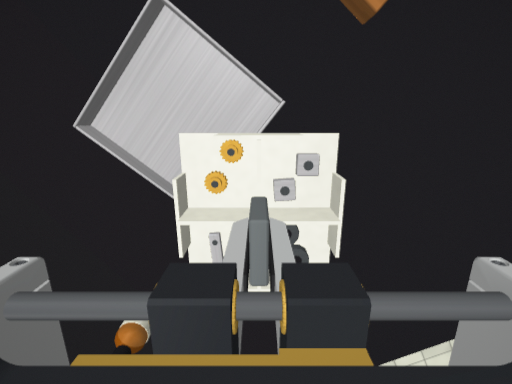

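The box is level. The spout is at (0.581, 0.212, 0.076), the dish lies under the spout corner (image corners (157,0), (284,101), (75,126)), and all parts are still in place. First I tilt 10° about the spout while lowering it 15 mm, and recheck the dish by casting rays.

```bash
python3 -m inch '[{"jaw":1,"tx":0.0007,"ty":-0.0007,"tz":-0.0002,"rx":-0.884,"ry":-0.884,"rz":0},{"jaw":1,"tx":0.0007,"ty":-0.0007,"tz":-0.0002,"rx":-0.884,"ry":-0.884,"rz":0},{"jaw":1,"tx":0.0007,"ty":-0.0007,"tz":-0.0002,"rx":-0.884,"ry":-0.884,"rz":0},{"jaw":1,"tx":0.0007,"ty":-0.0007,"tz":-0.0002,"rx":-0.884,"ry":-0.884,"rz":0},{"jaw":1,"tx":0.0007,"ty":-0.0007,"tz":-0.0002,"rx":-0.884,"ry":-0.884,"rz":0},{"jaw":1,"tx":0.0007,"ty":-0.0007,"tz":-0.0002,"rx":-0.884,"ry":-0.884,"rz":0},{"jaw":1,"tx":0.0007,"ty":-0.0007,"tz":-0.0002,"rx":-0.884,"ry":-0.884,"rz":0},{"jaw":1,"tx":0.0007,"ty":-0.0007,"tz":-0.0002,"rx":-0.884,"ry":-0.884,"rz":0}]'
cat >> h.py <<'E'
def spout():
    s=ctrl.state();R=cv2.Rodrigues(np.array(s['tcp_rot']))[0];p=np.array(s['tcp_pos'])
    e=R@np.array([1,-1,0])/2**.5
    print('t',s['t'],'spout',(p+R@np.array([.066,-.066,.046])).round(4),'tilt',np.degrees(np.arccos(-R[2,2])).round(2),'az d',np.degrees(np.arctan2(e[1],e[0])).round(2),'side slope',np.degrees(np.arcsin((R@np.array([1,1,0])/2**.5)[2])).round(2),'slip',s['opening'])
E
python3 - <<'E'
from h import *
spout();C=ray(load('w4'),[(157,0),(284,101),(75,126)],.028);print(C.round(4),'dish ctr',(C[1]+C[2])/2,np.linalg.norm(C[1]-C[0]),np.linalg.norm(C[2]-C[0]))
E
```

```text
t: 10.47
tcp_pos: [0.6608, 0.2411, 0.1236]
tcp_rot: [0.65, 2.919, 0.141]
force: [0.7, -0.4, -5.6]
opening: 0.0117
finger_force: 60.0
t 10.4667 spout [0.5819 0.2126 0.062 ] tilt 10.07 az d -160.11 side slope -0.01 slip 0.011693289327009934
[[0.4693 0.238  0.028 ]
 [0.5943 0.3055 0.028 ]
 [0.5278 0.1085 0.028 ]] dish ctr [0.5610909  0.20700033 0.028     ] 0.14208877794064478 0.14209031999131175
```

```bash
python3 -m inch '[{"jaw":1,"tx":0.0006,"ty":-0.0006,"tz":-0.0016,"rx":-0.707,"ry":-0.707,"rz":0},{"jaw":1,"tx":0.0006,"ty":-0.0006,"tz":-0.0016,"rx":-0.707,"ry":-0.707,"rz":0},{"jaw":1,"tx":0.0006,"ty":-0.0006,"tz":-0.0016,"rx":-0.707,"ry":-0.707,"rz":0},{"jaw":1,"tx":0.0006,"ty":-0.0006,"tz":-0.0016,"rx":-0.707,"ry":-0.707,"rz":0},{"jaw":1,"tx":0.0006,"ty":-0.0006,"tz":-0.0016,"rx":-0.707,"ry":-0.707,"rz":0},{"jaw":1,"tx":0.0006,"ty":-0.0006,"tz":-0.0016,"rx":-0.707,"ry":-0.707,"rz":0},{"jaw":1,"tx":0.0006,"ty":-0.0006,"tz":-0.0016,"rx":-0.707,"ry":-0.707,"rz":0},{"jaw":1,"tx":0.0006,"ty":-0.0006,"tz":-0.0016,"rx":-0.707,"ry":-0.707,"rz":0},{"jaw":1,"tx":0.0006,"ty":-0.0006,"tz":-0.0016,"rx":-0.707,"ry":-0.707,"rz":0},{"jaw":1,"tx":0.0006,"ty":-0.0006,"tz":-0.0016,"rx":-0.707,"ry":-0.707,"rz":0},{"jaw":1,"tx":0.0006,"ty":-0.0006,"tz":-0.0016,"rx":-0.707,"ry":-0.707,"rz":0},{"jaw":1,"tx":0.0006,"ty":-0.0006,"tz":-0.0016,"rx":-0.707,"ry":-0.707,"rz":0},{"jaw":1,"tx":0.0006,"ty":-0.0006,"tz":-0.0016,"rx":-0.707,"ry":-0.707,"rz":0},{"jaw":1,"tx":0.0006,"ty":-0.0006,"tz":-0.0016,"rx":-0.707,"ry":-0.707,"rz":0},{"jaw":1,"tx":0.0006,"ty":-0.0006,"tz":-0.0016,"rx":-0.707,"ry":-0.707,"rz":0},{"jaw":1,"tx":0.0006,"ty":-0.0006,"tz":-0.0016,"rx":-0.707,"ry":-0.707,"rz":0},{"jaw":1,"tx":0.0006,"ty":-0.0006,"tz":-0.0016,"rx":-0.707,"ry":-0.707,"rz":0},{"jaw":1,"tx":0.0006,"ty":-0.0006,"tz":-0.0016,"rx":-0.707,"ry":-0.707,"rz":0},{"jaw":1,"tx":0,"ty":0,"tz":0,"rx":0,"ry":0,"rz":0},{"jaw":1,"tx":0,"ty":0,"tz":0,"rx":0,"ry":0,"rz":0}]'
cat >> h.py <<'E'
def brass(n,f):
    d=grab(n,f);im=d['img'].astype(int);m=((im[:,:,0]-im[:,:,2]>90)&(im[:,:,1]>100)).astype(np.uint8)
    N,l,st,ce=cv2.connectedComponentsWithStats(m)
    for i in range(1,N):
        if st[i,4]>12: print(n,ce[i].round(0),st[i,4])
E
python3 - <<'E'
from h import *
spout();brass('wrist','w5');print(proj(load('w5'),[spout() or (.58,.212,.062)]))
E
```

```text
t: 12.13
tcp_pos: [0.6385, 0.2332, 0.1453]
tcp_rot: [0.588, 2.642, 0.362]
force: [-1.1, 0.1, -3.8]
opening: 0.0118
finger_force: 60.0
t 12.1333 spout [0.5813 0.2125 0.0609] tilt 28.0 az d -160.09 side slope 0.0 slip 0.0117895233217481
wrist [229. 149.] 330
wrist [203. 170.] 340
wrist [233. 312.] 128
wrist [284. 312.] 126
t 12.1833 spout [0.5816 0.2126 0.061 ] tilt 28.01 az d -160.08 side slope 0.0 slip 0.011689942714851567
[[176.60807255 132.29956274]]
```

At 28° one nut has just crept (216,182)→(203,170). I'll keep tilting slowly.

```bash
python3 -m inch '[{"jaw":1,"tx":0.0006,"ty":-0.0006,"tz":-0.0016,"rx":-0.707,"ry":-0.707,"rz":0},{"jaw":1,"tx":0.0006,"ty":-0.0006,"tz":-0.0016,"rx":-0.707,"ry":-0.707,"rz":0},{"jaw":1,"tx":0.0006,"ty":-0.0006,"tz":-0.0016,"rx":-0.707,"ry":-0.707,"rz":0},{"jaw":1,"tx":0.0006,"ty":-0.0006,"tz":-0.0016,"rx":-0.707,"ry":-0.707,"rz":0},{"jaw":1,"tx":0.0006,"ty":-0.0006,"tz":-0.0016,"rx":-0.707,"ry":-0.707,"rz":0},{"jaw":1,"tx":0.0006,"ty":-0.0006,"tz":-0.0016,"rx":-0.707,"ry":-0.707,"rz":0},{"jaw":1,"tx":0.0006,"ty":-0.0006,"tz":-0.0016,"rx":-0.707,"ry":-0.707,"rz":0},{"jaw":1,"tx":0,"ty":0,"tz":0,"rx":0,"ry":0,"rz":0},{"jaw":1,"tx":0,"ty":0,"tz":0,"rx":0,"ry":0,"rz":0},{"jaw":1,"tx":0,"ty":0,"tz":0,"rx":0,"ry":0,"rz":0},{"jaw":1,"tx":0,"ty":0,"tz":0,"rx":0,"ry":0,"rz":0},{"jaw":1,"tx":0,"ty":0,"tz":0,"rx":0,"ry":0,"rz":0},{"jaw":1,"tx":0,"ty":0,"tz":0,"rx":0,"ry":0,"rz":0}]'
python3 - <<'E'
from h import *
spout();brass('wrist','w6')
E
```

```text
t: 13.27
tcp_pos: [0.6289, 0.2297, 0.152]
tcp_rot: [0.563, 2.53, 0.439]
force: [-0.2, -0.4, -4.1]
opening: 0.0118
finger_force: 60.0
t 13.2667 spout [0.5818 0.2127 0.0608] tilt 35.01 az d -160.08 side slope 0.0 slip 0.011765617044463264
wrist [135. 105.] 380
wrist [228. 149.] 331
wrist [233. 312.] 132
wrist [284. 312.] 123
```

View pics/w6.png

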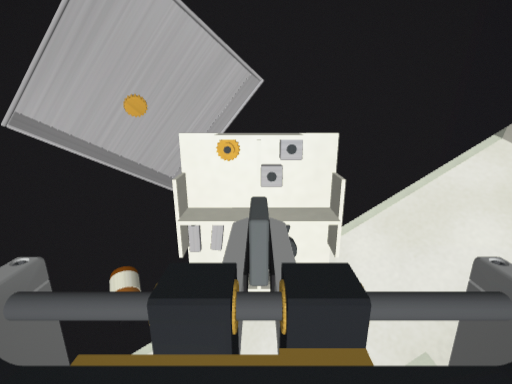

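One nut lies in the dish at (135,105). The other still sits at (228,149) against the wall, and the other parts are inside their compartments. I'll tilt on to about 45°.

```bash
python3 -m inch '[{"jaw":1,"tx":0.0006,"ty":-0.0006,"tz":-0.0016,"rx":-0.707,"ry":-0.707,"rz":0},{"jaw":1,"tx":0.0006,"ty":-0.0006,"tz":-0.0016,"rx":-0.707,"ry":-0.707,"rz":0},{"jaw":1,"tx":0.0006,"ty":-0.0006,"tz":-0.0016,"rx":-0.707,"ry":-0.707,"rz":0},{"jaw":1,"tx":0.0006,"ty":-0.0006,"tz":-0.0016,"rx":-0.707,"ry":-0.707,"rz":0},{"jaw":1,"tx":0.0006,"ty":-0.0006,"tz":-0.0016,"rx":-0.707,"ry":-0.707,"rz":0},{"jaw":1,"tx":0.0006,"ty":-0.0006,"tz":-0.0016,"rx":-0.707,"ry":-0.707,"rz":0},{"jaw":1,"tx":0.0006,"ty":-0.0006,"tz":-0.0016,"rx":-0.707,"ry":-0.707,"rz":0},{"jaw":1,"tx":0.0006,"ty":-0.0006,"tz":-0.0016,"rx":-0.707,"ry":-0.707,"rz":0},{"jaw":1,"tx":0,"ty":0,"tz":0,"rx":0,"ry":0,"rz":0},{"jaw":1,"tx":0,"ty":0,"tz":0,"rx":0,"ry":0,"rz":0},{"jaw":1,"tx":0,"ty":0,"tz":0,"rx":0,"ry":0,"rz":0},{"jaw":1,"tx":0,"ty":0,"tz":0,"rx":0,"ry":0,"rz":0},{"jaw":1,"tx":0,"ty":0,"tz":0,"rx":0,"ry":0,"rz":0},{"jaw":1,"tx":0,"ty":0,"tz":0,"rx":0,"ry":0,"rz":0}]'
python3 - <<'E'
from h import *
spout();brass('wrist','w7')
E
```

```text
t: 14.48
tcp_pos: [0.6164, 0.2252, 0.1579]
tcp_rot: [0.534, 2.4, 0.52]
force: [-0.0, 0.1, -3.0]
opening: 0.0115
finger_force: 60.0
t 14.4833 spout [0.5818 0.2126 0.0606] tilt 43.02 az d -160.08 side slope 0.0 slip 0.011460836110324998
wrist [138.  65.] 457
wrist [128. 102.] 409
wrist [119. 289.] 22
wrist [233. 313.] 129
wrist [284. 314.] 114
```

Both nuts are now in the dish at (138,65) and (128,102). Levelling by reversing the tilt.

```bash
python3 -m inch '[{"jaw":1,"tx":-0.0006,"ty":0.0006,"tz":0.0016,"rx":0.707,"ry":0.707,"rz":0},{"jaw":1,"tx":-0.0011,"ty":0.0011,"tz":0.0033,"rx":1.414,"ry":1.414,"rz":0},{"jaw":1,"tx":-0.0014,"ty":0.0014,"tz":0.0041,"rx":1.768,"ry":1.768,"rz":0},{"jaw":1,"tx":-0.0014,"ty":0.0014,"tz":0.0041,"rx":1.768,"ry":1.768,"rz":0},{"jaw":1,"tx":-0.0014,"ty":0.0014,"tz":0.0041,"rx":1.768,"ry":1.768,"rz":0},{"jaw":1,"tx":-0.0014,"ty":0.0014,"tz":0.0041,"rx":1.768,"ry":1.768,"rz":0},{"jaw":1,"tx":-0.0014,"ty":0.0014,"tz":0.0041,"rx":1.768,"ry":1.768,"rz":0},{"jaw":1,"tx":-0.0014,"ty":0.0014,"tz":0.0041,"rx":1.768,"ry":1.768,"rz":0},{"jaw":1,"tx":-0.0014,"ty":0.0014,"tz":0.0041,"rx":1.768,"ry":1.768,"rz":0},{"jaw":1,"tx":-0.0014,"ty":0.0014,"tz":0.0041,"rx":1.768,"ry":1.768,"rz":0},{"jaw":1,"tx":-0.0014,"ty":0.0014,"tz":0.0041,"rx":1.768,"ry":1.768,"rz":0},{"jaw":1,"tx":-0.0014,"ty":0.0014,"tz":0.0041,"rx":1.768,"ry":1.768,"rz":0},{"jaw":1,"tx":-0.0014,"ty":0.0014,"tz":0.0041,"rx":1.768,"ry":1.768,"rz":0},{"jaw":1,"tx":-0.0014,"ty":0.0014,"tz":0.0041,"rx":1.768,"ry":1.768,"rz":0},{"jaw":1,"tx":-0.0014,"ty":0.0014,"tz":0.0041,"rx":1.768,"ry":1.768,"rz":0},{"jaw":1,"tx":-0.0014,"ty":0.0014,"tz":0.0041,"rx":1.768,"ry":1.768,"rz":0},{"jaw":1,"tx":-0.0014,"ty":0.0014,"tz":0.0041,"rx":1.768,"ry":1.768,"rz":0},{"jaw":1,"tx":-0.0011,"ty":0.0011,"tz":0.0033,"rx":1.414,"ry":1.414,"rz":0},{"jaw":1,"tx":-0.0003,"ty":0.0003,"tz":0.0008,"rx":0.354,"ry":0.354,"rz":0},{"jaw":1,"tx":0,"ty":0,"tz":0,"rx":0,"ry":0,"rz":0}]'
python3 -m inch '[{"jaw":1,"tx":0,"ty":0,"tz":-0.003,"rx":0,"ry":0,"rz":0},{"jaw":1,"tx":0,"ty":0,"tz":-0.006,"rx":0,"ry":0,"rz":1},{"jaw":1,"tx":0,"ty":0,"tz":-0.009,"rx":0,"ry":0,"rz":2},{"jaw":1,"tx":0,"ty":0,"tz":-0.01,"rx":0,"ry":0,"rz":3},{"jaw":1,"tx":0,"ty":0,"tz":-0.01,"rx":0,"ry":0,"rz":3},{"jaw":1,"tx":0,"ty":0,"tz":-0.01,"rx":0,"ry":0,"rz":3},{"jaw":1,"tx":0,"ty":0,"tz":-0.009,"rx":0,"ry":0,"rz":3},{"jaw":1,"tx":0,"ty":0,"tz":-0.006,"rx":0,"ry":0,"rz":3},{"jaw":1,"tx":0,"ty":0,"tz":-0.003,"rx":0,"ry":0,"rz":3},{"jaw":1,"tx":0,"ty":0,"tz":0,"rx":0,"ry":0,"rz":3},{"jaw":1,"tx":0,"ty":0,"tz":0,"rx":0,"ry":0,"rz":2},{"jaw":1,"tx":0,"ty":0,"tz":0,"rx":0,"ry":0,"rz":1},{"jaw":1,"tx":0,"ty":0,"tz":0,"rx":0,"ry":0,"rz":0},{"jaw":1,"tx":0,"ty":0,"tz":0,"rx":0,"ry":0,"rz":0}]'
python3 - <<'E'
from h import *
spout();grab('wrist','w8');s=ctrl.state();R=cv2.Rodrigues(np.array(s['tcp_rot']))[0];p=np.array(s['tcp_pos'])
print(p,R.round(4).tolist(),'az y',np.degrees(np.arctan2(R[1,1],R[0,1])),'to dock',R.T@(np.array([.5850,-.2027,p[2]])-p))
E
```

```text
t: 16.2
tcp_pos: [0.6713, 0.245, 0.1059]
tcp_rot: [0.682, 3.066, 0.001]
force: [0.5, -0.7, -4.2]
opening: 0.0117
finger_force: 60.0
t: 17.37
tcp_pos: [0.6699, 0.2446, 0.1739]
tcp_rot: [1.378, 2.822, 0.001]
force: [-0.4, 0.4, -4.4]
opening: 0.0117
finger_force: 60.0
t 17.3667 spout [0.5774 0.2561 0.1278] tilt 0.07 az d 172.94 side slope 0.03 slip 0.01168014190484248
[0.6699494  0.24461745 0.17359972] [[-0.6148, 0.7887, 0.0008], [0.7887, 0.6148, 0.0003], [-0.0003, 0.0008, -1.0]] az y 37.93794052241757 to dock [-3.00561569e-01 -3.42011710e-01 -1.77764699e-04]
```

View pics/w8.png

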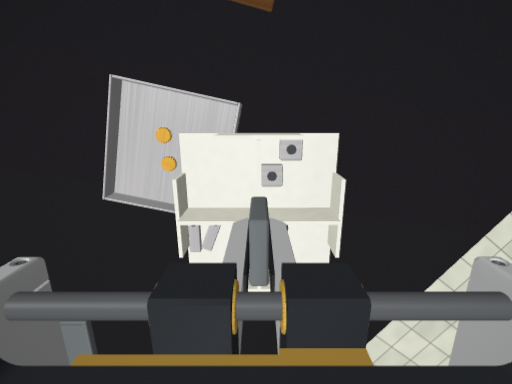

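Both nuts are in the dish at (163,135) and (168,163). The blocks and clips are still in place, and the box edges sit at the same pixels as before, so it hasn't slipped in the grip. Carrying it back.

```bash
python3 -m inch '[{"jaw":1,"tx":-0.0033,"ty":-0.0037,"tz":0,"rx":0,"ry":0,"rz":0},{"jaw":1,"tx":-0.0065,"ty":-0.0074,"tz":0,"rx":0,"ry":0,"rz":0},{"jaw":1,"tx":-0.0098,"ty":-0.0112,"tz":0,"rx":0,"ry":0,"rz":0},{"jaw":1,"tx":-0.0131,"ty":-0.0149,"tz":0,"rx":0,"ry":0,"rz":0},{"jaw":1,"tx":-0.0131,"ty":-0.0149,"tz":0,"rx":0,"ry":0,"rz":0},{"jaw":1,"tx":-0.0131,"ty":-0.0149,"tz":0,"rx":0,"ry":0,"rz":0},{"jaw":1,"tx":-0.0131,"ty":-0.0149,"tz":0,"rx":0,"ry":0,"rz":0},{"jaw":1,"tx":-0.0131,"ty":-0.0149,"tz":0,"rx":0,"ry":0,"rz":0},{"jaw":1,"tx":-0.0131,"ty":-0.0149,"tz":0,"rx":0,"ry":0,"rz":0},{"jaw":1,"tx":-0.0131,"ty":-0.0149,"tz":0,"rx":0,"ry":0,"rz":0},{"jaw":1,"tx":-0.0131,"ty":-0.0149,"tz":0,"rx":0,"ry":0,"rz":0},{"jaw":1,"tx":-0.0131,"ty":-0.0149,"tz":0,"rx":0,"ry":0,"rz":0},{"jaw":1,"tx":-0.0131,"ty":-0.0149,"tz":0,"rx":0,"ry":0,"rz":0},{"jaw":1,"tx":-0.0131,"ty":-0.0149,"tz":0,"rx":0,"ry":0,"rz":0},{"jaw":1,"tx":-0.0131,"ty":-0.0149,"tz":0,"rx":0,"ry":0,"rz":0},{"jaw":1,"tx":-0.0131,"ty":-0.0149,"tz":0,"rx":0,"ry":0,"rz":0},{"jaw":1,"tx":-0.0131,"ty":-0.0149,"tz":0,"rx":0,"ry":0,"rz":0},{"jaw":1,"tx":-0.0131,"ty":-0.0149,"tz":0,"rx":0,"ry":0,"rz":0},{"jaw":1,"tx":-0.0131,"ty":-0.0149,"tz":0,"rx":0,"ry":0,"rz":0},{"jaw":1,"tx":-0.0131,"ty":-0.0149,"tz":0,"rx":0,"ry":0,"rz":0}]'
python3 -m inch '[{"jaw":1,"tx":-0.0131,"ty":-0.0149,"tz":0,"rx":0,"ry":0,"rz":0},{"jaw":1,"tx":-0.0131,"ty":-0.0149,"tz":0,"rx":0,"ry":0,"rz":0},{"jaw":1,"tx":-0.0131,"ty":-0.0149,"tz":0,"rx":0,"ry":0,"rz":0},{"jaw":1,"tx":-0.0098,"ty":-0.0112,"tz":0,"rx":0,"ry":0,"rz":0},{"jaw":1,"tx":-0.0065,"ty":-0.0074,"tz":0,"rx":0,"ry":0,"rz":0},{"jaw":1,"tx":-0.0033,"ty":-0.0037,"tz":0,"rx":0,"ry":0,"rz":0},{"jaw":1,"tx":0,"ty":0,"tz":0.004,"rx":0,"ry":0,"rz":0},{"jaw":1,"tx":0,"ty":0,"tz":0.009,"rx":0,"ry":0,"rz":0},{"jaw":1,"tx":0,"ty":0,"tz":0.013,"rx":0,"ry":0,"rz":0},{"jaw":1,"tx":0,"ty":0,"tz":0.013,"rx":0,"ry":0,"rz":0},{"jaw":1,"tx":0,"ty":0,"tz":0.013,"rx":0,"ry":0,"rz":0},{"jaw":1,"tx":0,"ty":0,"tz":0.013,"rx":0,"ry":0,"rz":0},{"jaw":1,"tx":0,"ty":0,"tz":0.011,"rx":0,"ry":0,"rz":0},{"jaw":1,"tx":0,"ty":0,"tz":0.009,"rx":0,"ry":0,"rz":0},{"jaw":1,"tx":0,"ty":0,"tz":0.005,"rx":0,"ry":0,"rz":0},{"jaw":1,"tx":0,"ty":0,"tz":0.002,"rx":0,"ry":0,"rz":0},{"jaw":1,"tx":0,"ty":0,"tz":0,"rx":0,"ry":0,"rz":0},{"jaw":1,"tx":0,"ty":0,"tz":0,"rx":0,"ry":0,"rz":0},{"jaw":1,"tx":0,"ty":0,"tz":0,"rx":0,"ry":0,"rz":0}]'
python3 - <<'E'
from h import *
spout();grab('wrist','w9');s=ctrl.state();R=cv2.Rodrigues(np.array(s['tcp_rot']))[0];p=np.array(s['tcp_pos'])
print(p,'az y',np.degrees(np.arctan2(R[1,1],R[0,1])),'to dock',R.T@(np.array([.5853,-.2022,.0529])-p))
E
```

```text
t: 19.08
tcp_pos: [0.6002, -0.1182, 0.1732]
tcp_rot: [1.381, 2.822, -0.001]
force: [0.6, 0.5, -3.6]
opening: 0.012
finger_force: 60.0
t: 20.67
tcp_pos: [0.5855, -0.2039, 0.0821]
tcp_rot: [1.378, 2.821, 0.0]
force: [-0.4, 0.8, -4.3]
opening: 0.0115
finger_force: 60.0
t 20.6667 spout [ 0.4929 -0.1924  0.036 ] tilt 0.11 az d 172.91 side slope -0.03 slip 0.011451519722763424
[ 0.58545504 -0.20380783  0.08212403] az y 37.91454229119781 to dock [0.00141375 0.00083882 0.02922244]
```

View pics/w9.png

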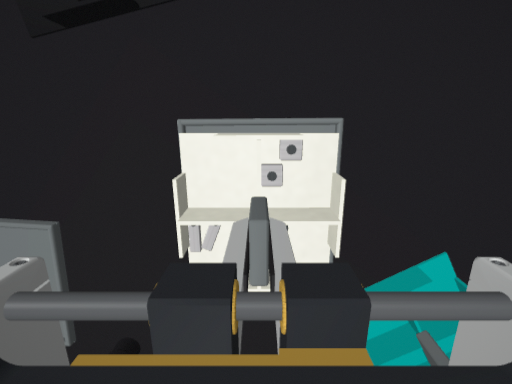

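The box is about 29 mm above home and centred over the dock: dock edges at columns 179 and 342, box at 180 and 338. I'll make a small correction and lower it slowly.

```bash
python3 -m inch '[{"jaw":1,"tx":0.0007,"ty":0.0004,"tz":0.002,"rx":0,"ry":0,"rz":0.15},{"jaw":1,"tx":0.0006,"ty":0.0004,"tz":0.004,"rx":0,"ry":0,"rz":0},{"jaw":1,"tx":0,"ty":0,"tz":0.004,"rx":0,"ry":0,"rz":0},{"jaw":1,"tx":0,"ty":0,"tz":0.004,"rx":0,"ry":0,"rz":0},{"jaw":1,"tx":0,"ty":0,"tz":0.003,"rx":0,"ry":0,"rz":0},{"jaw":1,"tx":0,"ty":0,"tz":0.003,"rx":0,"ry":0,"rz":0},{"jaw":1,"tx":0,"ty":0,"tz":0.002,"rx":0,"ry":0,"rz":0},{"jaw":1,"tx":0,"ty":0,"tz":0.002,"rx":0,"ry":0,"rz":0},{"jaw":1,"tx":0,"ty":0,"tz":0.001,"rx":0,"ry":0,"rz":0},{"jaw":1,"tx":0,"ty":0,"tz":0.001,"rx":0,"ry":0,"rz":0},{"jaw":1,"tx":0,"ty":0,"tz":0.001,"rx":0,"ry":0,"rz":0},{"jaw":1,"tx":0,"ty":0,"tz":0,"rx":0,"ry":0,"rz":0},{"jaw":1,"tx":0,"ty":0,"tz":0,"rx":0,"ry":0,"rz":0}]'
```

```text
t: 21.8
tcp_pos: [0.5847, -0.202, 0.0541]
tcp_rot: [1.383, 2.821, -0.0]
force: [0.2, 0.2, -4.2]
opening: 0.0119
finger_force: 60.0
```

```bash
python3 -m inch '[{"jaw":1,"tx":0,"ty":0,"tz":0.0004,"rx":0,"ry":0,"rz":-0.4},{"jaw":1,"tx":0,"ty":0,"tz":0.0004,"rx":0,"ry":0,"rz":0},{"jaw":1,"tx":0,"ty":0,"tz":0.0004,"rx":0,"ry":0,"rz":0},{"jaw":1,"tx":0,"ty":0,"tz":0,"rx":0,"ry":0,"rz":0},{"jaw":1,"tx":0,"ty":0,"tz":0,"rx":0,"ry":0,"rz":0}]'; python3 -m inch '[{"jaw":1,"tx":0,"ty":0,"tz":0.0003,"rx":0,"ry":0,"rz":0},{"jaw":1,"tx":0,"ty":0,"tz":0.0003,"rx":0,"ry":0,"rz":0},{"jaw":1,"tx":0,"ty":0,"tz":0,"rx":0,"ry":0,"rz":0},{"jaw":1,"tx":0,"ty":0,"tz":0,"rx":0,"ry":0,"rz":0}]'
```

```text
t: 22.22
tcp_pos: [0.5848, -0.202, 0.053]
tcp_rot: [1.373, 2.825, 0.0]
force: [0.4, -0.3, -3.7]
opening: 0.0116
finger_force: 60.0
t: 22.55
tcp_pos: [0.5847, -0.2021, 0.0529]
tcp_rot: [1.373, 2.825, -0.0]
force: [-1.0, -0.2, 0.6]
opening: 0.0117
finger_force: 60.0
```

Contact: the load is off the wrist. I'll press a touch further, check the picture, then release.

```bash
python3 -m inch '[{"jaw":1,"tx":0,"ty":0,"tz":0.0003,"rx":0,"ry":0,"rz":0},{"jaw":1,"tx":0,"ty":0,"tz":0,"rx":0,"ry":0,"rz":0},{"jaw":1,"tx":0,"ty":0,"tz":0,"rx":0,"ry":0,"rz":0}]'; python3 - <<'E'
from h import *
spout();d=grab('wrist','w10');im=d['img'].mean(2).astype(int)
print(im[112:140:1,260]);print(im[165,165:190],im[165,335:358])
E
```

```text
t: 22.8
tcp_pos: [0.5848, -0.2021, 0.0529]
tcp_rot: [1.373, 2.825, -0.0]
force: [-2.9, 0.1, 5.2]
opening: 0.0114
finger_force: 60.0
t 22.8 spout [ 0.4921 -0.191   0.0069] tilt 0.04 az d 173.17 side slope -0.02 slip 0.0114475611855663
[ 32  33  32  33  33  32  33  33  41  95 118 123 121 117 107  91  90 110
 120 118 132 173 191 230 241 241 241 224]
[ 33  33  33  33  32 104 120 120 115 107  89  73  60  57 111 117 209 237
 239 239 238 237 237 237 236] [233 192 130 117 116 117 104  91  94 115 122 124 120 113  97  58  36  32
  33  32  33  32  32]
```

View pics/w10.png

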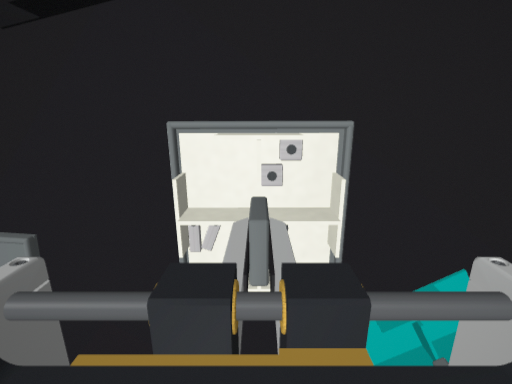

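The box is seated. The dock rim frames it on all visible sides, tilt is 0.04° and the TCP height matches the grasp height. Releasing and retreating.

```bash
python3 -m inch '[{"jaw":1,"tx":0,"ty":0,"tz":-0.0003,"rx":0,"ry":0,"rz":0},{"jaw":0.6,"tx":0,"ty":0,"tz":0,"rx":0,"ry":0,"rz":0},{"jaw":0.2,"tx":0,"ty":0,"tz":0,"rx":0,"ry":0,"rz":0},{"jaw":-0.2,"tx":0,"ty":0,"tz":0,"rx":0,"ry":0,"rz":0},{"jaw":-0.2,"tx":0,"ty":0,"tz":0,"rx":0,"ry":0,"rz":0},{"jaw":-0.2,"tx":0,"ty":0,"tz":0,"rx":0,"ry":0,"rz":0},{"jaw":-0.2,"tx":0,"ty":0,"tz":0,"rx":0,"ry":0,"rz":0},{"jaw":-0.2,"tx":0,"ty":0,"tz":0,"rx":0,"ry":0,"rz":0},{"jaw":-0.2,"tx":0,"ty":0,"tz":0,"rx":0,"ry":0,"rz":0},{"jaw":-0.2,"tx":0,"ty":0,"tz":0,"rx":0,"ry":0,"rz":0}]'
python3 -m inch '[{"jaw":-0.2,"tx":0,"ty":0,"tz":-0.005,"rx":0,"ry":0,"rz":0},{"jaw":-0.2,"tx":0,"ty":0,"tz":-0.01,"rx":0,"ry":0,"rz":0},{"jaw":-0.2,"tx":0,"ty":0,"tz":-0.02,"rx":0,"ry":0,"rz":0},{"jaw":-0.2,"tx":0,"ty":0,"tz":-0.02,"rx":0,"ry":0,"rz":0},{"jaw":-0.2,"tx":0,"ty":0,"tz":-0.02,"rx":0,"ry":0,"rz":0},{"jaw":-0.2,"tx":0,"ty":0,"tz":-0.02,"rx":0,"ry":0,"rz":0},{"jaw":-0.2,"tx":0,"ty":0,"tz":-0.02,"rx":0,"ry":0,"rz":0},{"jaw":-0.2,"tx":0,"ty":0,"tz":-0.02,"rx":0,"ry":0,"rz":0},{"jaw":-0.2,"tx":0,"ty":0,"tz":-0.01,"rx":0,"ry":0,"rz":0},{"jaw":-0.2,"tx":0.03,"ty":0,"tz":0,"rx":0,"ry":0,"rz":0},{"jaw":-0.2,"tx":0.03,"ty":0,"tz":0,"rx":0,"ry":0,"rz":0},{"jaw":-0.2,"tx":0,"ty":0,"tz":0,"rx":0,"ry":0,"rz":0},{"jaw":-0.2,"tx":0,"ty":0,"tz":0,"rx":0,"ry":0,"rz":0}]'
python3 - <<'E'
from h import *
w=grab('wrist','w11')['img'];t=grab('top','top1')['img']
o=np.hstack([cv2.resize(w[90:290,150:370],None,fx=1.8,fy=1.8,interpolation=cv2.INTER_CUBIC),cv2.resize(t[90:290,150:370],None,fx=1.8,fy=1.8,interpolation=cv2.INTER_CUBIC)])
cv2.imwrite('pics/final.png',o[:,:,::-1])
E
```

```text
t: 23.68
tcp_pos: [0.5847, -0.202, 0.0522]
tcp_rot: [-1.373, -2.826, 0.0]
force: [0.9, -0.4, -0.7]
opening: 0.0566
finger_force: 0.0
t: 24.77
tcp_pos: [0.5472, -0.1541, 0.1978]
tcp_rot: [1.371, 2.826, -0.0]
force: [0.2, 0.1, 0.3]
opening: 0.0562
finger_force: 0.0
```

View pics/final.png

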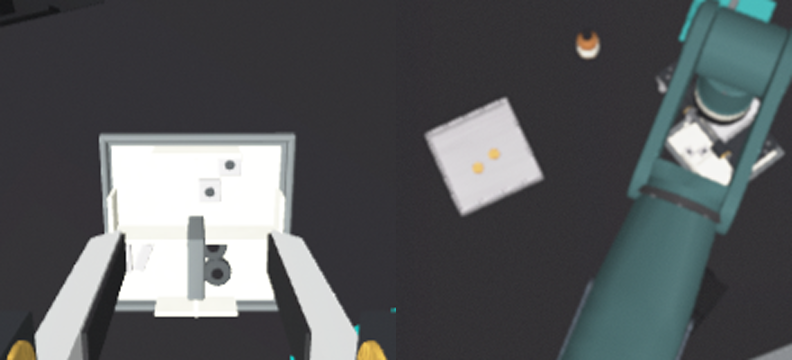

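The final picture shows the box home in its dock, with blocks, clips and feet in their own compartments. Both nuts are in the dish at (478,168) and (494,154), the bottle is undisturbed and the gripper is clear. Handing in.

```bash
python3 -c "
from station import ctrl
print(ctrl.hand_in())"
```

```text
the job is handed in; nothing more can be done
None
```

Both thumb nuts are in the dish, the other parts are in their own compartments, and the box was set back level in its dock before release; I handed in at about 25 s, and no verdict was returned.

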